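# Interlock the display channels in their packing tray

## Robot

A 6-joint arm with a two-finger parallel gripper is mounted at the origin on a cart in front of the work surface, level with it; the furniture and walls round the work are solid. World frame = base frame: x ahead of the robot, y to its left, z up, the work surface at z = 0. Lengths are in m, angles in rad, forces in N, time in s.
With the tool pointing down it reaches from about 0.275 to 0.825 m from the base axis. Payload 4.9 kg.
Tool frame: the origin (TCP) lies at the centre of the arm's flange, where the gripper is bolted on; the fingertips stand 173 mm ahead of it and the grasp point (between the pads) lies 155 mm ahead of it; z points along the fingers, y is the line along which they close (so a half turn about z gives the same grasp; the last joint's range is limited). The gripper opens to 85 mm and grips with 20 to 120 N. Pads are 22 mm wide; open, the fingers measure 114 mm over their backs; the gripper's body (76 mm by 85 mm) begins 54 mm behind the grasp point. The pads swing forward as they close: fully open they stand 13 mm farther back than shut.
Start: joints at [-1.299, 0.326, -0.193, 1.052, 0, 1.437], TCP at [0.217, -0.505, 0.405] pointing down, gripper open.
Joint ranges: [-2.65, 2.65], [-0.97, 1.79], [-1.3, 1.35], [-1.93, 2.1], [-1.47, 1.37], [-3.14, 3.14]. Speed limits (rad/s): [2.57, 2.57, 3.14, 3.14, 3.14, 3.14].

## Interface

Orientations are given as a 3x3 rotation matrix whose columns are the frame's x, y, z axes.
In Python, from station import arm gives the robot as it stands.
- The arm moves only by the tool play_rows, never from a script. Its arguments are lists of equal length, an entry for each row: "linear": the shift along the tool's x, y, z each as a share of 0.3 m, from -1 to 1, a list of three; "yaw": the turn about the tool's z as a share of 360 degrees, from -1 to 1; "hand": the finger opening in mm, from 0 to 85.4. A call has exactly 8 rows; each row is the pose to reach, as a shift and turn from the pose commanded when the call began, along the tool's axes at that moment, turning the shorter way round; what a row does not reach only later rows make up. A row lasts 1/8 s, in which the tool goes at most 62.5 mm and 10.7 degrees, less where a joint would pass 70% of its speed; a pose out of reach is approached as far as the arm can. A call with a number of a shift or a turn outside -1 to 1 is refused whole. A call with a gripper value outside its range is refused whole. The fingers move at their own pace and stop on an object; "grip_force" is the grip in N (left out, the last holds). Time passes only in rows, so rows that repeat a pose let the fingers close, or fill a call up. It gives the time, the measured TCP pose, the force, the opening and the grip force at its end, in the units of the state.
- arm.state(): the state, without advancing time (a new reading comes with each control period).
- arm.grab_frame(name): name is "scene" or "top"; returns the picture (384x512x3 uint8, blue, green, red); there is no depth.
- arm.calibration(name): a dict with "intrinsics" (3x3 intrinsics, pixels), "view" (4x4, takes a point from world to camera coordinates). Camera axes: x right, y down, z forward; pixel columns grow to the right and rows downward; lengths in m; the calibration is good to about 2 mm. A picture is of the moment at which its call begins. calibration takes no time and is no camera call.
- arm.close_job(): hands the job in; it is judged then, once.
Trained networks look in the newest picture that a camera, given by its name, has taken for a name from the list of things; names that differ only in an ending like _2 or _b are one class to them, and where a whole thing is asked for, a point or a joint stands for the part that bears it (a point fixed in the world has none). Each returns a list of dicts, best first, with "confidence" (0 to 1); they miss things now and then, are a little off and sometimes report something else, mostly with a low value. They report only what shows in the picture. A call takes as long as a camera call. They do not tell look-alikes from the thing itself.
- arm.boxes_of(name, camera): "box" ([left, top, right, bottom] in pixels, round what is visible of it).
- arm.silhouettes(name, camera): "mask" (384x512 bool, what is visible of it) and "box" ([left, top, right, bottom] in pixels, round what is visible of it).
The state is a dict: "t": time; "joint_pos": joint angles; "joint_velocities": joint speeds; "tau": joint torques, N m; "ee_pos": TCP position; "tcp_rot": TCP orientation; "ft_force": force on the tool from outside, world axes, zero at the start; "moment": the same for the moment, N m; "gripper_width": opening from 0.0 (shut) to 1.0 (fully open); "grasp_force": force on a finger pad.
Only numpy, scipy, OpenCV 4.12 (cv2) and the standard library are available. Lean on these libraries where they do the work, as an engineer would, in place of code of your own. Each camera call takes 0.05 s, during which the arm holds its last target. There are 200 camera calls.

## Task

Pack the three U-shaped display channels for the market stall: lay the loose silver channel open side up in the empty groove of the wooden tray, its ends level with those of the silver channel already there. Then turn the blue channel over, open side down, and set it squarely over the pair so that its two flanges hang one inside each silver channel and its web sits fully down on their two inner flanges, ends level with theirs. Do not push about or tip the bead jar, the red tub or the wire spool.

Things in the scene. Friction and masses are not known exactly. Their poses are not given: they have to be found in the camera images.
- tray: wooden packing tray, fixed to the worktop; 131 mm (x axis) by 70 mm (y axis), origin on the worktop under its centre. Its floor is 8 mm above the worktop; three rails along y stand 7 mm above the floor and leave two grooves 50 mm wide and open at both ends, their centre lines at x = -30.5 mm and x = +30.5 mm in its frame. The rib between the grooves is 11 mm wide
- groove_near (a point): centre of the floor of the tray's near groove (x = -30.5 mm of the tray), where one silver channel already lies; axes as the tray
- groove_far (a point): centre of the floor of the tray's far groove (x = +30.5 mm of the tray), empty at the start; axes as the tray
- base_a_c (a point): silver U-channel already lying open side up in the near groove (a few mm off centre), 60 mm long (y axis), 46 mm wide (x axis), 38 mm high (z axis); web 16 mm thick, flanges 6 mm, the trough between 34 mm wide and 22 mm deep, open at the ends; about 140 g. The point is the middle of its outer box, 19 mm above its web's underside; z points out of the open side
- base_b_c (a point): loose silver U-channel, lying open side up on the worktop at the start, same section as the other: 60 mm long (y axis), 46 mm wide (x axis), 38 mm high (z axis); web 16 mm thick, flanges 6 mm, the trough between 34 mm wide and 22 mm deep, open at the ends; about 140 g. The point is the middle of its outer box, half-way up; z points out of the open side. A good grip is across the ends of its web (60 mm)
- cap_c (a point): loose blue U-channel, open side up on the worktop at the start (its place and the loose silver one's are swapped at random): 60 mm long (y axis), 46 mm wide (x axis), 38 mm high (z axis); web 16 mm thick, flanges 6 mm, the trough between 34 mm wide and 22 mm deep, open at the ends; about 140 g. The point is the middle of its outer box; z points out of the open side, so down once turned over
- base_a: the same silver channel in the near groove; origin at the centre of its web's underside
- base_b: the same loose silver channel; origin at the centre of its web's outer face
- cap: the same blue channel; origin at the centre of its web's outer face. It stands safely on a flange too (its middle is then 23 mm up): gripped by the ends of its web it can be rolled a quarter turn at a time, with a new grip for each. Interlocked it is centred between the silver channels, its middle 43 mm above the worktop
- bead_jar: small jar of red beads with black lid, 38 mm across, 46 mm high, a bystander; origin under its centre
- red_tub: small red tub, 42 mm across, 26 mm high, a bystander; origin under its centre
- wire_spool: white spool wound with gold wire, standing flat, 43 mm across, 22 mm high, a bystander; origin under its centre
There are look-alikes about, which are no part of the job. Leave any green look-alike of the base_b alone.

How it is judged:
On the way, in this order (a step that is already met when the one before it is completed fails the run):
1. the loose silver channel lies open side up in the far groove, ends level with the other (x of base_b_c in the frame of tray between 0.0245 and 0.0365 m and z of base_b_c in the frame of tray between 0.0245 and 0.0295 m and y of base_b_c in the frame of tray between -0.018 and 0.018 m and angle between base_b_c's own z axis and vertical below 0.07 rad and angle between the y axis of base_b_c and the y axis of tray, either way round below 0.13 rad and y of base_b_c in the frame of base_a_c between -0.01 and 0.01 m), for 0.2 s.
2. the blue channel sits open side down over the pair, its flanges inside both (x of cap_c in the frame of tray between -0.009 and 0.009 m and z of cap_c in the frame of tray between 0.04 and 0.046 m and y of cap_c in the frame of base_a_c between -0.01 and 0.01 m and angle between cap_c's own z axis and vertical above 3.06 rad and angle between the y axis of cap_c and the y axis of tray, either way round below 0.2 rad), for 0.2 s.
At the end, for the whole second after the job is handed in: Silver channels flat, open side up, within 6 mm of their grooves' centre lines (18 mm lengthwise, 0.13 rad); blue one open side down, level to 0.08 rad, within 9 mm of midway and 0.2 rad, its centre 40-46 mm above the worktop; ends level within 10 mm; at rest (all of step 1 and all of step 2 and x of base_a_c in the frame of tray between -0.0365 and -0.0245 m and z of base_a_c in the frame of tray between 0.0245 and 0.0295 m and y of base_a_c in the frame of tray between -0.018 and 0.018 m and angle between base_a_c's own z axis and vertical below 0.07 rad and angle between the y axis of base_a_c and the y axis of tray, either way round below 0.13 rad and linear speed of each of base_a, base_b, cap below 0.01 m/s); the robot touches nothing.
It fails at once if the bead jar is pushed more than 30 mm or tipped (distance of bead_jar from where it was at the start of the episode above 0.03 m or angle between bead_jar's own z axis and vertical above 0.4 rad).
It fails at once if the red tub is pushed more than 30 mm or tipped (distance of red_tub from where it was at the start of the episode above 0.03 m or angle between red_tub's own z axis and vertical above 0.4 rad).
It fails at once if the wire spool is pushed more than 30 mm or tipped (distance of wire_spool from where it was at the start of the episode above 0.03 m or angle between wire_spool's own z axis and vertical above 0.4 rad).
It also fails if it takes over 72 s, if anything falls off the work surface, if the arm or the gripper's body presses on something with over 40 N, if the wrist force passes 120 N, or if a joint passes its speed limit or range.

## Working session

There is one attempt and no reset: what is moved stays moved. The work goes in short steps, Python scripts to look and compute and a tool call to move; the robot and the scene stay as the last step left them, time stands still between calls to the robot, and variables do not carry over. Pictures are saved under pics/ and viewed, at most 10 in all, crops included, and the job is handed in when it is done.

Besides the shell and the picture viewer there is one more tool, called after "Request:" as a command line: name --pt "numbers of a row" for each row, then --argument value for the rest. play_rows: Moves the arm, as the interface text tells. Its arguments: {"type":"object","properties":{"linear":{"type":"array","items":{"type":"array","items":{"type":"number","minimum":-1,"maximum":1}}},"yaw":{"type":"array","items":{"type":"number","minimum":-1,"maximum":1}},"hand":{"type":"array","items":{"type":"number"}},"grip_force":{"type":"number"}},"required":["linear","yaw","hand"]}

```bash
mkdir -p pics; cat > h.py <<'E'
from station import arm
import numpy as np, cv2
def proj(cam,P):
    c=arm.calibration(cam);K=np.array(c["intrinsics"]);V=np.array(c["view"])
    q=(V[:3,:3]@np.atleast_2d(P).T).T+V[:3,3];u=(K@q.T).T
    return u[:,:2]/u[:,2:]
def ray(cam,uv,z):
    c=arm.calibration(cam);K=np.array(c["intrinsics"]);V=np.array(c["view"])
    d=V[:3,:3].T@np.linalg.inv(K)@np.array([uv[0],uv[1],1.]);o=-V[:3,:3].T@V[:3,3]
    return o+d*(z-o[2])/d[2]
E
python3 - <<'E'
from h import *
s=arm.state();print(s["ee_pos"],s["tcp_rot"])
for c in("top","scene"):
    f=arm.grab_frame(c);cv2.imwrite(f"pics/{c}0.png",cv2.resize(f,(768,576)) )
    V=np.array(arm.calibration(c)["view"]);print(c,-V[:3,:3].T@V[:3,3],V[2,:3])
    for n in("tray","base_b","cap","bead_jar","red_tub","wire_spool"):
        for d in arm.boxes_of(n,c):
            b=d["box"];print(n,round(d["confidence"],2),np.round(b),ray(c,((b[0]+b[2])/2,(b[1]+b[3])/2),.02).round(3))
E
```

```text
[ 0.21702881 -0.50505347  0.4039047 ] [[ 9.18822468e-01  3.94670821e-01 -4.63225909e-04]
 [ 3.94671019e-01 -9.18820945e-01  1.69065838e-03]
 [ 2.41631864e-04 -1.73623675e-03 -9.99998464e-01]]
top [ 0.44350428 -0.09365533  1.2942816 ] [ 0.09550106  0.02422181 -0.99513459]
tray 0.64 [170. 190. 202. 238.] [0.52 0.12 0.02]
base_b 0.97 [288. 221. 317. 241.] [ 0.477 -0.19   0.02 ]
base_b 0.74 [324. 190. 353. 214.] [ 0.556 -0.285  0.02 ]
base_b 0.69 [169. 215. 200. 238.] [0.486 0.123 0.02 ]
cap 0.59 [229. 218. 250. 233.] [ 0.491 -0.023  0.02 ]
bead_jar 0.69 [289. 219. 318. 242.] [ 0.478 -0.193  0.02 ]
bead_jar 0.47 [184. 144. 196. 155.] [0.694 0.112 0.02 ]
bead_jar 0.38 [229. 218. 249. 232.] [ 0.492 -0.022  0.02 ]
red_tub 0.58 [132. 145. 149. 166.] [0.678 0.248 0.02 ]
wire_spool 0.59 [362. 224. 380. 238.] [ 0.479 -0.368  0.02 ]
scene [0.03137337 0.62048497 0.94788906] [ 0.42398836 -0.54860465 -0.7206017 ]
tray 0.86 [199. 225. 252. 278.] [0.506 0.128 0.02 ]
base_b 0.9 [295. 148. 317. 168.] [ 0.548 -0.275  0.02 ]
base_b 0.73 [301. 174. 325. 200.] [ 0.465 -0.187  0.02 ]
base_b 0.72 [215. 242. 249. 271.] [0.485 0.129 0.02 ]
base_b 0.53 [128. 238. 148. 258.] [0.678 0.256 0.02 ]
cap 0.55 [256. 207. 286. 233.] [ 0.483 -0.021  0.02 ]
bead_jar 0.64 [170. 201. 182. 224.] [0.689 0.117 0.02 ]
red_tub 0.62 [132. 239. 147. 261.] [0.67  0.258 0.02 ]
```

```bash
python3 - <<'E'
import cv2,numpy as np
a=cv2.imread("pics/top0.png"); a=cv2.resize(a,(512,384),interpolation=cv2.INTER_AREA)
from station import arm
f=arm.grab_frame("top");np.save("top.npy",f);g=arm.grab_frame("scene");np.save("scene.npy",g)
cv2.imwrite("pics/t1.png",cv2.resize(f[125:265,130:390],(780,420),interpolation=cv2.INTER_CUBIC))
cv2.imwrite("pics/s1.png",cv2.resize(g[130:290,110:350],(780,520),interpolation=cv2.INTER_CUBIC))
E
```

```text
(no output)
```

View pics/t1.png

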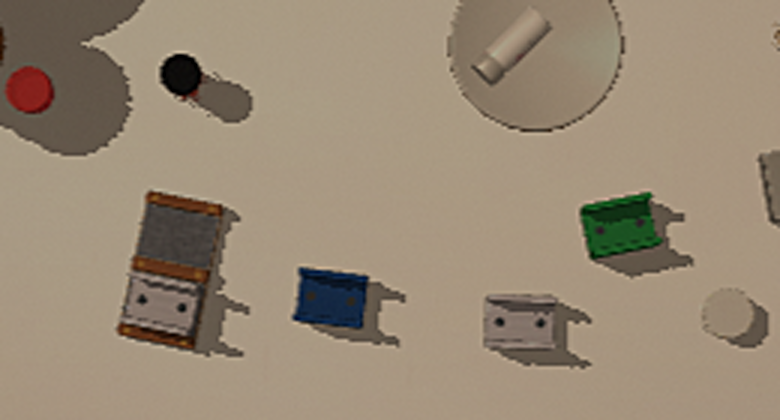

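View pics/s1.png

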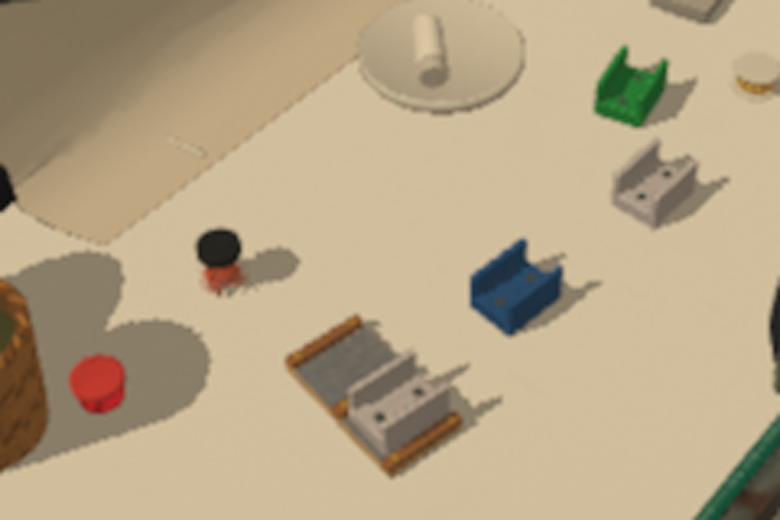

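The top picture (3x, offset 130,125) shows the tray with one silver channel at about (160,270). The blue channel is at (330,298), the loose silver one at (520,322), the green look-alike at (620,225), and the jar at (180,75). The scene picture agrees. I'll now fit the poses with the known sections in both cameras.

```bash
cat >> h.py <<'E'
from scipy.optimize import minimize
S=4
def boxpts(x0,x1,y0,y1,z0,z1): return np.array([[x,y,z] for x in(x0,x1) for y in(y0,y1) for z in(z0,z1)])
CH=[boxpts(-23e-3,23e-3,-.03,.03,0,.016),boxpts(-23e-3,-17e-3,-.03,.03,0,.038),boxpts(17e-3,23e-3,-.03,.03,0,.038)]
flip=np.diag([1,-1,-1])
CHD=[b@flip+[0,0,.038] for b in CH]
FL=[np.c_[b[:,2]-.019,b[:,1],b[:,0]+.023] for b in CH]   # on a flange, open side +x
FLm=[b*[-1,1,1] for b in FL]                            # on a flange, open side -x
RA=[boxpts(a,b,-.035,.035,0,.015) for a,b in((-.0655,-.0555),(-.0055,.0055),(.0555,.0655))]+[boxpts(-.0655,.0655,-.035,.035,0,.008)]
def T(p,pts,z=0):
    c,s=np.cos(p[2]),np.sin(p[2]);return np.c_[c*pts[:,0]-s*pts[:,1]+p[0],s*pts[:,0]+c*pts[:,1]+p[1],pts[:,2]+z]
def mask(cam,boxes,p,z=0,roi=None):
    x0,y0,x1,y1=roi;m=np.zeros(((y1-y0)*S,(x1-x0)*S),np.uint8)
    for b in boxes:
        uv=(proj(cam,T(p,b,z))-[x0,y0]+.5)*S-.5
        cv2.fillConvexPoly(m,cv2.convexHull(np.round(uv*16).astype(np.int32)),1,shift=4)
    return cv2.resize(m.astype(np.float32),(x1-x0,y1-y0),interpolation=cv2.INTER_AREA)
def fit(boxes,p0,obs,z=0):
    """obs: {cam: bool mask}; silhouette fit of x,y,yaw"""
    R={}
    for c in obs:
        u=proj(c,[[p0[0],p0[1],.02]])[0].astype(int);R[c]=(u[0]-45,u[1]-45,u[0]+45,u[1]+45)
    def e(q):
        p=[q[0]/100,q[1]/100,q[2]/4];r=0
        for c in obs:
            a=R[c];r+=np.abs(mask(c,boxes,p,z,a)-obs[c][a[1]:a[3],a[0]:a[2]]).sum()
        return r
    q0=np.array([p0[0]*100,p0[1]*100,p0[2]*4]);best=None
    for dy in(-.6,0,.6):
        q=q0+[0,0,dy]
        for k in range(2):
            o=minimize(e,q,method="Nelder-Mead",options=dict(initial_simplex=np.vstack([q,q+[.8,0,0],q+[0,.8,0],q+[0,0,.5]])));q=o.x
        if best is None or o.fun<best.fun:best=o
    q=best.x;return np.array([q[0]/100,q[1]/100,q[2]/4]),best.fun,sum(obs[c].sum() for c in obs)
def near(cam,m,p,r=30):
    u=proj(cam,[[p[0],p[1],.02]])[0];k=np.zeros_like(m);k[int(u[1]-r):int(u[1]+r),int(u[0]-r):int(u[0]+r)]=1;return m&k
def blue(f):
    h=cv2.cvtColor(f,cv2.COLOR_BGR2HSV);return (h[...,0]>95)&(h[...,0]<130)&(h[...,1]>90)
def frames(): return {c:arm.grab_frame(c) for c in("top","scene")}
def netmask(n,cam,p,r=15):
    u=proj(cam,[[p[0],p[1],.02]])[0]
    for d in arm.silhouettes(n,cam):
        b=d["box"]
        if np.hypot((b[0]+b[2])/2-u[0],(b[1]+b[3])/2-u[1])<r: return d["mask"]
def go(x,y,z,th):
    """shares for play_rows to bring tcp to x,y,z with tool y-line along channel y at world yaw th"""
    s=arm.state();R=np.array(s["tcp_rot"]);d=R.T@(np.array([x,y,z])-s["ee_pos"])/.3
    a=np.arctan2(R[1,0],R[0,0]);dy=(th-a+np.pi/2)%np.pi-np.pi/2
    print("lin",d.round(4),"yaw",round(-dy/2/np.pi,4))
E
python3 - <<'E'
from h import *
F=frames()
B={c:near(c,blue(F[c]),(.487,-.022)) for c in F}
print("cap",fit(CH,(.487,-.022,-.05),B))
for c in F: print(c,fit(CH,(.487,-.022,-.05),{c:B[c]}))
for n,p in(("base_b",(.471,-.189)),("base_b",(.485,.126))):
    o={c:netmask(n,c,p) for c in F};o={c:m for c,m in o.items() if m is not None}
    z=.008 if p[1]>0 else 0
    print(n,list(o),fit(CH,(*p,-.05),o,z))
    for c in o: print(c,fit(CH,(*p,-.05),{c:o[c]},z))
o={c:netmask("tray",c,(.513,.122)) for c in F}
o={c:m for c,m in o.items() if m is not None}
print("tray",list(o),[m.sum() for m in o.values()])
# tray corners by orange rails
for c in F:
    h=cv2.cvtColor(F[c],cv2.COLOR_BGR2HSV);m=near(c,(h[...,0]>5)&(h[...,0]<18)&(h[...,1]>120),(.513,.122),40)
    np.save(f"or_{c}.npy",m);print(c,m.sum())
    bm=netmask("base_b",c,(.485,.126));
    r=(0,0,512,384)
    def e(q):
        p=[q[0]/100,q[1]/100,q[2]/4];M=np.maximum.reduce([mask(c,[b],p,0,r) for b in RA[:3]])
        M=M*(1-bm);return np.abs(M-m)[120:300,100:300].sum()
    q=np.array([51.5,12.2,-.3])
    for k in range(2):
        w=minimize(e,q,method="Nelder-Mead",options=dict(initial_simplex=np.vstack([q,q+[.8,0,0],q+[0,.8,0],q+[0,0,.5]])));q=w.x
    print("tray",c,q/[100,100,4],w.fun)
E
```

```text
Traceback (most recent call last):
  File "h.py", line 42, in fit
    o=minimize(e,q,method="Nelder-Mead",options=dict(initial_simplex=np.vstack([q,q+[.8,0,0],q+[0,.8,0],q+[0,0,.5]])));q=o.x
  File "h.py", line 36, in e
    a=R[c];r+=np.abs(mask(c,boxes,p,z,a)-obs[c][a[1]:a[3],a[0]:a[2]]).sum()
                     ~~~~^^^^^^^^^^^^^^^
  File "h.py", line 25, in mask
    uv=(proj(cam,T(p,b,z))-[x0,y0]+.5)*S-.5
        ~~~~^^^^^^^^^^^^^^
  File "h.py", line 4, in proj
    c=arm.calibration(cam);K=np.array(c["intrinsics"]);V=np.array(c["view"])
ValueError: time passes only in moves, steps and waits
```

```bash
python3 - <<'E'
s=open("h.py").read()
s=s.replace("import numpy as np, cv2\n","import numpy as np, cv2\nCAL={c:arm.calibration(c) for c in('top','scene')}\n",1).replace("c=arm.calibration(cam)","c=CAL[cam]")
open("h.py","w").write(s)
E
cat > m1.py <<'E'
from h import *
F=frames()
B={c:near(c,blue(F[c]),(.487,-.022)) for c in F}
print("cap",fit(CH,(.487,-.022,-.05),B))
for c in F: print(c,fit(CH,(.487,-.022,-.05),{c:B[c]}))
for n,p in(("base_b",(.471,-.189)),("base_b",(.485,.126))):
    o={c:netmask(n,c,p) for c in F};o={c:m for c,m in o.items() if m is not None}
    z=.008 if p[1]>0 else 0
    print(n,list(o),fit(CH,(*p,-.05),o,z))
    for c in o: print(c,fit(CH,(*p,-.05),{c:o[c]},z))
E
cat > m2.py <<'E'
from h import *
F=frames()
for c in F:
    h=cv2.cvtColor(F[c],cv2.COLOR_BGR2HSV);m=near(c,(h[...,0]>5)&(h[...,0]<18)&(h[...,1]>120),(.513,.122),40)
    print(c,m.sum())
    bm=netmask("base_b",c,(.485,.126))
    r=(120,140,300,300)
    def e(q):
        p=[q[0]/100,q[1]/100,q[2]/4];M=np.maximum.reduce([mask(c,[b],p,0,r) for b in RA[:3]])
        return np.abs(M*(1-bm[140:300,120:300])-m[140:300,120:300]).sum()
    q=np.array([51.5,12.2,-.3])
    for k in range(2):
        w=minimize(e,q,method="Nelder-Mead",options=dict(initial_simplex=np.vstack([q,q+[.8,0,0],q+[0,.8,0],q+[0,0,.5]])));q=w.x
    print("tray",c,q/[100,100,4],w.fun)
E
python3 m1.py; python3 m2.py; python3 -c "
from station import arm;print(arm.state()['t'])"
```

```text
cap (array([ 0.49487049, -0.02356444, -0.07794229]), np.float64(169.75), np.int64(800))
top (array([ 0.4946824 , -0.02376406, -0.1046418 ]), np.float64(52.75), np.int64(368))
scene (array([ 0.49225794, -0.02390637,  0.01734278]), np.float64(104.5625), np.int64(432))
base_b ['top', 'scene'] (array([ 0.47202927, -0.18996212, -0.02343313]), np.float64(157.9375), np.int64(753))
top (array([ 0.47504748, -0.18964661, -0.06707791]), np.float64(63.1875), np.int64(362))
scene (array([ 0.46954855, -0.18961123,  0.05766495]), np.float64(58.1875), np.int64(391))
base_b ['top', 'scene'] (array([ 0.48743417,  0.12482884, -0.17990544]), np.float64(113.625), np.int64(1022))
top (array([ 0.48902904,  0.12492802, -0.18848604]), np.float64(28.875), np.int64(419))
scene (array([ 0.4854119 ,  0.12564463, -0.20646695]), np.float64(56.5625), np.int64(603))
top 347
tray top [ 0.51986395  0.12127963 -0.18252082] 66.0
scene 282
tray scene [ 0.51901925  0.12049165 -0.18175841] 145.0
1.4
```

```bash
python3 - <<'E'
from h import *
go(.472,-.190,.28,-.01)
s=arm.state();print(s["joint_pos"],s["gripper_width"],s["ft_force"])
E
```

```text
lin [ 1.1956 -0.6305  0.4155] yaw 0.0662
[-1.29920917e+00  3.26219131e-01 -1.92597516e-01  1.05198771e+00
 -3.80013853e-05  1.43660504e+00] 0.9974313677075459 [0.83795709 0.89420743 1.00367999]
```

Request:
play_rows --pt "0.15 -0.08 0.05" --pt "0.3 -0.16 0.1" --pt "0.45 -0.24 0.15" --pt "0.6 -0.32 0.2" --pt "0.75 -0.4 0.26" --pt "0.9 -0.47 0.31" --pt "1.0 -0.53 0.35" --pt "1.0 -0.53 0.35" --yaw '[0.02,0.04,0.066,0.066,0.066,0.066,0.066,0.066]' --hand '[85,85,85,85,85,85,85,85]' --grip_force 40

```text
t: 2.4
ee_pos: [0.4306, -0.2388, 0.2988]
tcp_rot: [[1.0, -0.005, -0.001], [-0.005, -1.0, 0.001], [-0.001, -0.001, -1.0]]
ft_force: [-0.3, 0.1, 0.5]
gripper_width: 0.995
grasp_force: 0.0
```

```bash
python3 - <<'E'
from h import *
go(.472,-.190,.172,-.01)
E
```

```text
lin [ 0.1377 -0.1627  0.4228] yaw 0.0008
```

Request:
play_rows --pt "0.07 -0.08 0.1" --pt "0.138 -0.163 0.1" --pt "0.138 -0.163 0.2" --pt "0.138 -0.163 0.3" --pt "0.138 -0.163 0.38" --pt "0.138 -0.163 0.423" --pt "0.138 -0.163 0.423" --pt "0.138 -0.163 0.423" --yaw '[0,0,0,0,0,0,0,0]' --hand '[85,85,85,85,85,85,85,70]'

```text
t: 3.4
ee_pos: [0.4722, -0.1929, 0.1736]
tcp_rot: [[1.0, -0.009, 0.001], [-0.009, -1.0, -0.001], [0.001, 0.001, -1.0]]
ft_force: [0.7, -0.6, 0.2]
gripper_width: 0.829
grasp_force: 0.0
```

Request:
play_rows --pt "0 0 0" --pt "0 0 0" --pt "0 0 0" --pt "0 0 0" --pt "0 0 0" --pt "0 0 0" --pt "0 0 0" --pt "0 0 0" --yaw '[0,0,0,0,0,0,0,0]' --hand '[55,55,55,55,55,55,55,55]'

```text
t: 4.4
ee_pos: [0.4723, -0.1925, 0.174]
tcp_rot: [[1.0, -0.009, 0.002], [-0.009, -1.0, -0.001], [0.002, 0.001, -1.0]]
ft_force: [-1.1, 0.3, 6.0]
gripper_width: 0.689
grasp_force: 43.4
```

```bash
python3 - <<'E'
from h import *
F=frames();s=arm.state();print(s["ee_pos"],s["gripper_width"]*85.4,s["grasp_force"],s["ft_force"])
f=F["scene"];cv2.imwrite("pics/s2.png",cv2.resize(f[100:220,250:370],(600,600),interpolation=cv2.INTER_CUBIC))
E
```

```text
[ 0.47232605 -0.19249814  0.17401984] 58.69836909880478 43.40482771396637 [-0.93361159  0.23196273  6.04498373]
```

View pics/s2.png

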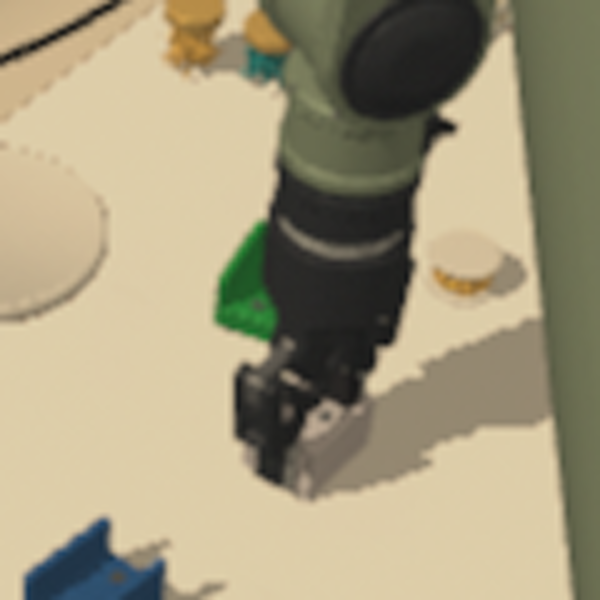

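```bash
python3 - <<'E'
from h import *
go(.549,.1135,.26,-.182)
E
```

```text
lin [ 0.2471 -1.0219 -0.2871] yaw 0.0276
```

Request:
play_rows --pt "0 0 -0.14" --pt "0 0 -0.28" --pt "0.05 -0.2 -0.287" --pt "0.1 -0.4 -0.287" --pt "0.15 -0.6 -0.287" --pt "0.2 -0.8 -0.287" --pt "0.247 -1.0 -0.287" --pt "0.247 -1.0 -0.287" --yaw '[0,0,0,0.01,0.02,0.0276,0.0276,0.0276]' --hand '[55,55,55,55,55,55,55,55]'

```text
t: 5.5
ee_pos: [0.5388, 0.0209, 0.2587]
tcp_rot: [[0.994, -0.106, 0.003], [-0.106, -0.994, 0.04], [-0.001, -0.04, -0.999]]
ft_force: [-0.1, 0.5, -1.9]
gripper_width: 0.686
grasp_force: 45.4
```

```bash
python3 - <<'E'
from h import *
F=frames()
go(.549,.1135,.188,-.182)
f=F["scene"];f2=F["top"]
a=cv2.resize(f[150:290,150:300],(450,420),interpolation=cv2.INTER_CUBIC);b=cv2.resize(f2[150:260,140:240],(382,420),interpolation=cv2.INTER_CUBIC)
cv2.imwrite("pics/s3.png",cv2.resize(np.hstack([a,b]),(790,399)))
E
```

```text
lin [ 0.0012 -0.302   0.2477] yaw 0.0119
```

View pics/s3.png

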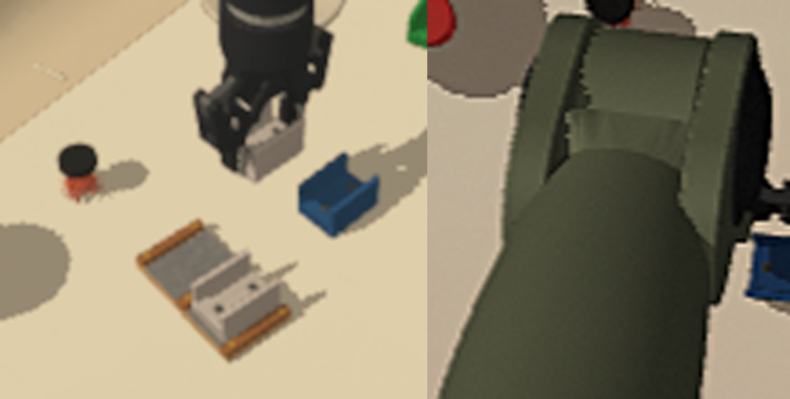

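Request:
play_rows --pt "0 -0.12 0" --pt "0 -0.24 0" --pt "0 -0.27 0" --pt "0 -0.27 0" --pt "0 -0.27 0" --pt "0 -0.27 0" --pt "0 -0.27 0" --pt "0 -0.27 0" --yaw '[0.008,0.01,0.01,0.01,0.01,0.01,0.01,0.01]' --hand '[55,55,55,55,55,55,55,55]'

```text
t: 6.6
ee_pos: [0.5423, 0.0377, 0.2616]
tcp_rot: [[0.996, -0.086, 0.001], [-0.086, -0.993, 0.085], [-0.006, -0.085, -0.996]]
ft_force: [0.5, 0.1, -2.4]
gripper_width: 0.686
grasp_force: 45.4
```

```bash
python3 - <<'E'
from h import *
go(.549,.1135,.192,-.182)
F=frames();f=F["scene"]
# gripped silver: fit in scene at held height
s=arm.state();m=netmask("base_b","scene",s["ee_pos"][:2],60)
print(s["ee_pos"],None if m is None else m.sum())
E
```

```text
lin [ 0.0019 -0.2329  0.2526] yaw 0.0153
[0.54232039 0.03774104 0.26156648] 622
```

```bash
python3 - <<'E'
from h import *
s=arm.state()
for k in("joint_pos","joint_velocities","tau","ft_force","t"): print(k,np.round(s[k],3))
E
```

```text
joint_pos [-0.087  0.454 -0.404  0.719  0.085  3.141]
joint_velocities [ 0.001 -0.     0.001 -0.001 -0.001 -0.001]
tau [ 1.0000e-02 -4.7299e+01  2.2176e+01  5.2000e-02  3.2300e-01 -0.0000e+00]
ft_force [-0.137  0.225 -1.908]
t 6.75
```

Request:
play_rows --pt "0 0 0" --pt "0 0 0" --pt "0 0 0" --pt "0 0 0" --pt "0 0 0" --pt "0 0 0" --pt "0 0 0" --pt "0 0 0" --yaw '[-0.03,-0.06,-0.09,-0.12,-0.15,-0.18,-0.21,-0.23]' --hand '[55,55,55,55,55,55,55,55]'

```text
t: 7.75
ee_pos: [0.5423, 0.0378, 0.2616]
tcp_rot: [[0.206, 0.979, 0.001], [0.975, -0.205, 0.085], [0.083, -0.016, -0.996]]
ft_force: [0.1, 0.0, -2.5]
gripper_width: 0.689
grasp_force: 45.4
```

Request:
play_rows --pt "0 0 0" --pt "0 0 0" --pt "0 0 0" --pt "0 0 0" --pt "0 0 0" --pt "0 0 0" --pt "0 0 0" --pt "0 0 0" --yaw '[-0.03,-0.06,-0.09,-0.12,-0.15,-0.18,-0.21,-0.23]' --hand '[55,55,55,55,55,55,55,55]'

```text
t: 8.75
ee_pos: [0.5423, 0.0378, 0.2616]
tcp_rot: [[-0.945, 0.327, 0.001], [0.325, 0.942, 0.085], [0.026, 0.081, -0.996]]
ft_force: [-0.9, 0.4, -1.8]
gripper_width: 0.687
grasp_force: 45.4
```

```bash
python3 - <<'E'
from h import *
s=arm.state();print(np.round(s["joint_pos"],3),s["ee_pos"],s["tcp_rot"])
go(.549,.1135,.26,-.182)
E
```

```text
[-0.087  0.454 -0.404  0.719  0.085  0.246] [0.54231905 0.03776292 0.26156128] [[-0.94518527  0.32653141  0.00142816]
 [ 0.32546498  0.94172664  0.08499102]
 [ 0.0264073   0.08079708 -0.99638069]]
lin [0.061  0.2446 0.0267] yaw -0.0238
```

Request:
play_rows --pt "0 0 0" --pt "0 0 0" --pt "0 0 0" --pt "0 0 0" --pt "0 0 0" --pt "0 0 0" --pt "0 0 0" --pt "0 0 0" --yaw '[-0.03,-0.06,-0.09,-0.12,-0.15,-0.18,-0.21,-0.235]' --hand '[55,55,55,55,55,55,55,55]'

```text
t: 9.75
ee_pos: [0.5423, 0.0377, 0.2616]
tcp_rot: [[-0.413, -0.911, 0.001], [-0.907, 0.412, 0.085], [-0.078, 0.034, -0.996]]
ft_force: [-0.8, -0.1, -1.8]
gripper_width: 0.688
grasp_force: 45.4
```

Request:
play_rows --pt "0 0 0" --pt "0 0 0" --pt "0 0 0" --pt "0 0 0" --pt "0 0 0" --pt "0 0 0" --pt "0 0 0" --pt "0 0 0" --yaw '[-0.03,-0.06,-0.09,-0.12,-0.15,-0.18,-0.21,-0.235]' --hand '[55,55,55,55,55,55,55,55]'

```text
t: 10.75
ee_pos: [0.5423, 0.0377, 0.2616]
tcp_rot: [[0.868, -0.497, 0.001], [-0.495, -0.864, 0.085], [-0.041, -0.074, -0.996]]
ft_force: [-0.1, -0.1, -2.2]
gripper_width: 0.688
grasp_force: 45.4
```

Request:
play_rows --pt "0 0 0" --pt "0 0 0" --pt "0 0 0" --pt "0 0 0" --pt "0 0 0" --pt "0 0 0" --pt "0 0 0" --pt "0 0 0" --yaw '[-0.03,-0.06,-0.08,-0.08,-0.08,-0.08,-0.08,-0.08]' --hand '[55,55,55,55,55,55,55,55]'

```text
t: 11.75
ee_pos: [0.5429, 0.0568, 0.2617]
tcp_rot: [[0.999, -0.049, 0.003], [-0.049, -0.996, 0.071], [-0.001, -0.072, -0.997]]
ft_force: [-0.1, -0.2, -1.8]
gripper_width: 0.689
grasp_force: 45.4
```

```bash
python3 - <<'E'
from h import *
s=arm.state();print(np.round(s["joint_pos"],3),s["ee_pos"],np.round(s["tcp_rot"],3))
E
```

```text
[-0.048  0.455 -0.4    0.716  0.072 -3.141] [0.54292897 0.05675316 0.26172231] [[ 0.999 -0.049  0.003]
 [-0.049 -0.996  0.071]
 [-0.001 -0.072 -0.997]]
```

Request:
play_rows --pt "0 0.2 0" --pt "0 0.35 0" --pt "0 0.4 0" --pt "0 0.4 0" --pt "0 0.4 0" --pt "0 0.4 0" --pt "0 0.4 0" --pt "0 0.4 0" --yaw '[-0.02,-0.02,-0.02,-0.02,-0.02,-0.02,-0.02,-0.02]' --hand '[55,55,55,55,55,55,55,55]'

```text
t: 12.75
ee_pos: [0.5365, 0.0743, 0.2539]
tcp_rot: [[1.0, -0.006, 0.007], [-0.006, -1.0, 0.028], [0.007, -0.028, -1.0]]
ft_force: [-0.6, 0.4, -2.5]
gripper_width: 0.686
grasp_force: 45.4
```

```bash
python3 - <<'E'
from h import *
s=arm.state();print(np.round(s["joint_pos"],3),s["ee_pos"],np.round(s["tcp_rot"],3))
E
```

```text
[-0.005  0.457 -0.422  0.686  0.028 -3.141] [0.53652497 0.07425205 0.25394112] [[ 1.    -0.006  0.007]
 [-0.006 -1.     0.028]
 [ 0.007 -0.028 -1.   ]]
```

Request:
play_rows --pt "0 0.15 0" --pt "0 0.2 0" --pt "0 0.25 0" --pt "0 0.25 0" --pt "0 0.25 0" --pt "0 0.25 0" --pt "0 0.25 0" --pt "0 0.25 0" --yaw '[-0.014,-0.014,-0.014,-0.014,-0.014,-0.014,-0.014,-0.014]' --hand '[55,55,55,55,55,55,55,55]'

```text
t: 13.75
ee_pos: [0.536, 0.0714, 0.2519]
tcp_rot: [[1.0, -0.001, 0.007], [-0.001, -1.0, -0.016], [0.007, 0.016, -1.0]]
ft_force: [-0.0, 0.6, -1.6]
gripper_width: 0.689
grasp_force: 45.4
```

```bash
python3 - <<'E'
from h import *
s=arm.state();print(np.round(s["joint_pos"],3),s["ee_pos"],np.round(s["tcp_rot"],3))
go(.549,.1135,.215,-.182)
E
```

```text
[-0.     0.459 -0.425  0.68  -0.016 -3.141] [0.53599289 0.07139562 0.25193787] [[ 1.    -0.001  0.007]
 [-0.001 -1.    -0.016]
 [ 0.007  0.016 -1.   ]]
lin [ 0.0423 -0.1424  0.1211] yaw 0.0288
```

Request:
play_rows --pt "0.02 -0.07 0" --pt "0.042 -0.142 0" --pt "0.042 -0.142 0" --pt "0.042 -0.142 0.06" --pt "0.042 -0.142 0.1" --pt "0.042 -0.142 0.121" --pt "0.042 -0.142 0.121" --pt "0.042 -0.142 0.121" --yaw '[0.0288,0.0288,0.0288,0.0288,0.0288,0.0288,0.0288,0.0288]' --hand '[55,55,55,55,55,55,55,55]'

```text
t: 14.75
ee_pos: [0.5491, 0.1133, 0.2154]
tcp_rot: [[0.983, -0.181, 0.008], [-0.181, -0.983, -0.016], [0.011, 0.015, -1.0]]
ft_force: [-0.5, 0.1, -1.7]
gripper_width: 0.688
grasp_force: 45.4
```

```bash
python3 - <<'E'
from h import *
s=arm.state();print(np.round(s["joint_pos"],3))
F=frames();f=F["scene"]
go(.549,.1135,.183,-.182)
cv2.imwrite("pics/s4.png",cv2.resize(f[190:290,180:280],(600,600),interpolation=cv2.INTER_CUBIC))
E
```

```text
[ 0.076  0.538 -0.402  0.624 -0.017 -2.884]
lin [-0.0019 -0.0019  0.1084] yaw -0.0
```

View pics/s4.png

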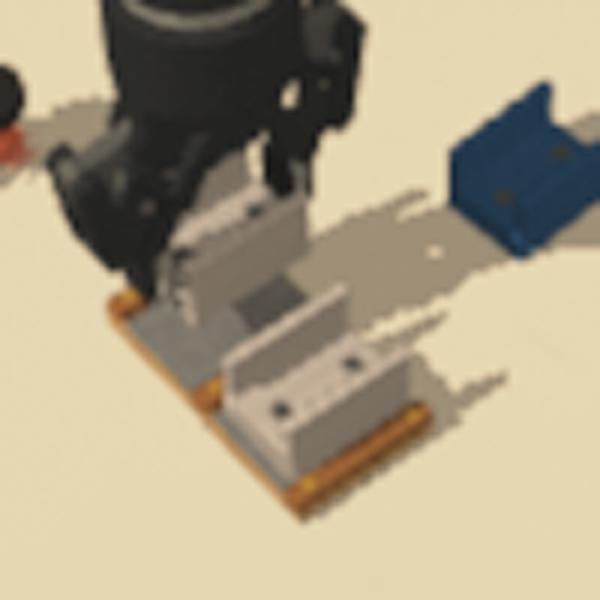

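```bash
python3 - <<'E'
from h import *
th=-.182;R=np.array([[np.cos(th),-np.sin(th)],[np.sin(th),np.cos(th)]])
for uv,z in (((195,320),.0415),((308,248),.0415),((295,475),.008),((230,390),.046),((345,290),.046),((430,408),.015),((290,495),.015),((112,305),.015),((205,395),.015)):
    w=ray("scene",(uv[0]/6+180-.4,uv[1]/6+190-.4),z);print(uv,((w[:2]-[.5195,.121])@R*1000).round(1))
E
```

```text
(195, 320) [13.4 23.2]
(308, 248) [ 13.2 -34.5]
(295, 475) [-52.   25.1]
(230, 390) [-25.6  35.2]
(345, 290) [-16.2 -30.3]
(430, 408) [-65.6 -33.6]
(290, 495) [-62.   35.2]
(112, 305) [58.8 33.7]
(205, 395) [-2.3 31.7]
```

Request:
play_rows --pt "0 0 0.03" --pt "0 0 0.06" --pt "0 0 0.078" --pt "0 0 0.078" --pt "0 0 0.078" --pt "0 0 0.078" --pt "0 0 0.078" --pt "0 0 0.078" --yaw '[0,0,0,0,0,0,0,0]' --hand '[55,55,55,55,55,55,55,55]'

```text
t: 15.85
ee_pos: [0.5491, 0.113, 0.1918]
tcp_rot: [[0.983, -0.181, 0.007], [-0.181, -0.983, -0.016], [0.01, 0.015, -1.0]]
ft_force: [-0.7, -0.4, -1.1]
gripper_width: 0.685
grasp_force: 45.4
```

```bash
python3 - <<'E'
from h import *
F=frames();f=F["scene"]
cv2.imwrite("pics/s5.png",cv2.resize(f[205:280,190:265],(600,600),interpolation=cv2.INTER_CUBIC))
E
```

```text
(no output)
```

View pics/s5.png

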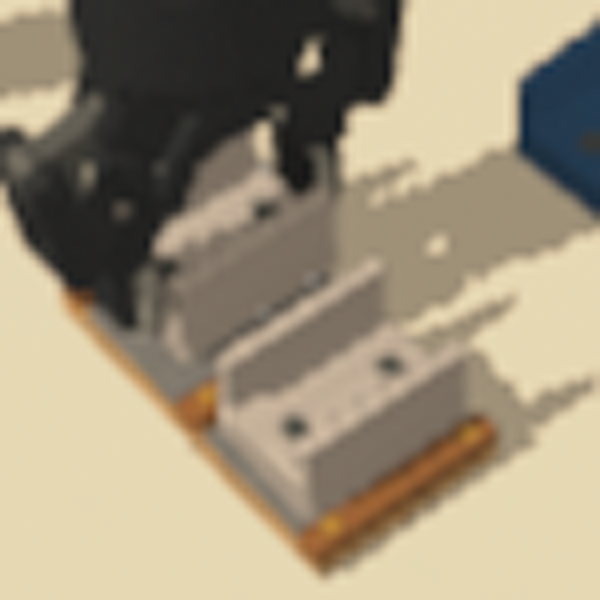

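```bash
python3 - <<'E'
from h import *
th=-.182;R=np.array([[np.cos(th),-np.sin(th)],[np.sin(th),np.cos(th)]])
def P(u,z,o=(190,205),k=8):
    w=ray("scene",(u[0]/k+o[0]-.45,u[1]/k+o[1]-.45),z);return ((w[:2]-[.5195,.121])@R*1000).round(1)
print("bcorner",P((190,365),.018),"a corner",P((312,518),.008))
print("rail mid L/R",P((180,398),.015),P((210,425),.015),"outer",P((300,538),.015),P((325,560),.015),P((495,428),.015),"far",P((68,295),.015))
o={"scene":netmask("base_b","scene",(.487,.125),12)}
print("a fit",fit(CH,(.487,.125,-.18),o,.008))
# tray model vs picture: predicted pixels of key corners in 8x crop
def Q(x,y,z):
    w=R@np.array([x,y])/1000+[.5195,.121];return ((proj("scene",[[*w,z]])[0]+.45-[190,205])*8).round()
for q in((-65.5,35,.015),(-65.5,-35,.015),(-55.5,35,.015),(5.5,35,.015),(-5.5,35,.015),(65.5,35,.015),(7.5,28,.018),(7.5,-32,.018),(7.5,28,.056)):print(q,Q(*q))
E
```

```text
bcorner [ 9.1 24.3] a corner [-52.9  26.4]
rail mid L/R [ 3.  32.9] [-10.7  32. ] outer [-60.   36.2] [-70.7  35.4] [-66.9 -33. ] far [56.6 35.9]
a fit (array([ 0.48425247,  0.1243236 , -0.13802194]), np.float64(89.6875), np.int64(566))
(-65.5, 35, 0.015) [315. 548.]
(-65.5, -35, 0.015) [497. 422.]
(-55.5, 35, 0.015) [294. 526.]
(5.5, 35, 0.015) [169. 397.]
(-5.5, 35, 0.015) [191. 419.]
(65.5, 35, 0.015) [ 54. 276.]
(7.5, 28, 0.018) [183. 375.]
(7.5, -32, 0.018) [338. 274.]
(7.5, 28, 0.056) [177. 298.]
```

Request:
play_rows --pt "-0.012 0 0" --pt "-0.012 0 0" --pt "-0.012 0 0.007" --pt "-0.012 0 0.014" --pt "-0.012 0 0.021" --pt "-0.012 0 0.027" --pt "-0.012 0 0.029" --pt "-0.012 0 0.029" --yaw '[0,0,0,0,0,0,0,0]' --hand '[55,55,55,55,55,55,55,55]'

```text
t: 17.0
ee_pos: [0.5456, 0.1135, 0.1828]
tcp_rot: [[0.983, -0.181, 0.007], [-0.181, -0.983, -0.016], [0.01, 0.015, -1.0]]
ft_force: [0.1, 0.1, -1.7]
gripper_width: 0.687
grasp_force: 45.4
```

Request:
play_rows --pt "0 0 0.004" --pt "0 0 0.005" --pt "0 0 0.005" --pt "0 0 0.005" --pt "0 0 0.005" --pt "0 0 0.0" --pt "0 0 -0.1" --pt "0 0 -0.25" --yaw '[0,0,0,0,0,0,0,0]' --hand '[55,55,85,85,85,85,85,85]'

```text
t: 18.0
ee_pos: [0.5442, 0.1146, 0.2574]
tcp_rot: [[0.983, -0.181, 0.004], [-0.181, -0.983, -0.017], [0.007, 0.016, -1.0]]
ft_force: [1.5, 0.9, -0.9]
gripper_width: 0.993
grasp_force: 0.0
```

```bash
python3 - <<'E'
from h import *
go(.4935,-.0235,.28,-.075)
s=arm.state();print(np.round(s["joint_pos"],3))
E
```

```text
lin [-0.0824  0.4846 -0.0682] yaw -0.0171
[ 0.079  0.478 -0.374  0.717 -0.017 -2.881]
```

Request:
play_rows --pt "0 0 -0.068" --pt "-0.02 0.1 -0.068" --pt "-0.03 0.2 -0.068" --pt "-0.05 0.3 -0.068" --pt "-0.07 0.4 -0.068" --pt "-0.082 0.485 -0.068" --pt "-0.082 0.485 -0.068" --pt "-0.082 0.485 -0.068" --yaw '[0.03,0.06,0.09,0.12,0.15,0.18,0.21,0.235]' --hand '[85,85,85,85,85,85,85,85]'

```text
t: 19.0
ee_pos: [0.4942, -0.024, 0.2803]
tcp_rot: [[-0.094, -0.996, 0.007], [-0.995, 0.094, -0.016], [0.016, -0.009, -1.0]]
ft_force: [-0.7, 0.3, 0.2]
gripper_width: 0.998
grasp_force: 0.0
```

Request:
play_rows --pt "0 0 0" --pt "0 0 0" --pt "0 0 0" --pt "0 0 0" --pt "0 0 0" --pt "0 0 0" --pt "0 0 0" --pt "0 0 0" --yaw '[0.03,0.06,0.09,0.12,0.15,0.18,0.21,0.228]' --hand '[85,85,85,85,85,85,85,85]'

```text
t: 20.0
ee_pos: [0.4943, -0.0236, 0.2802]
tcp_rot: [[-0.999, -0.046, 0.007], [-0.046, 0.999, -0.017], [-0.006, -0.017, -1.0]]
ft_force: [0.3, 0.1, -0.7]
gripper_width: 0.994
grasp_force: 0.0
```

```bash
python3 - <<'E'
from h import *
s=arm.state();print(np.round(s["joint_pos"],3))
F=frames()
for k,p,z in(("a",(.487,.125),.008),("b",(.549,.1135),.008)):
    for c in F:
        m=netmask("base_b",c,p,10)
        if m is not None: print(k,c,fit(CH,(*p,-.18),{c:m},z))
go(.4935,-.0235,.176,-.075)
f=F["scene"];a=cv2.resize(f[190:290,180:290],(440,400),interpolation=cv2.INTER_CUBIC)
cv2.imwrite("pics/s6.png",a)
E
```

```text
[-0.193  0.349 -0.516  0.697 -0.015 -0.239]
a top (array([ 0.48941085,  0.12761858, -0.21607652]), np.float64(276.125), np.int64(159))
a scene (array([ 0.48532796,  0.12466109, -0.11085586]), np.float64(85.4375), np.int64(570))
b top (array([ 0.54856057,  0.11913757, -0.3993949 ]), np.float64(296.375), np.int64(136))
b scene (array([ 0.54534977,  0.1119962 , -0.18347311]), np.float64(106.9375), np.int64(519))
lin [0.0049 0.0062 0.3473] yaw 0.0202
```

View pics/s6.png

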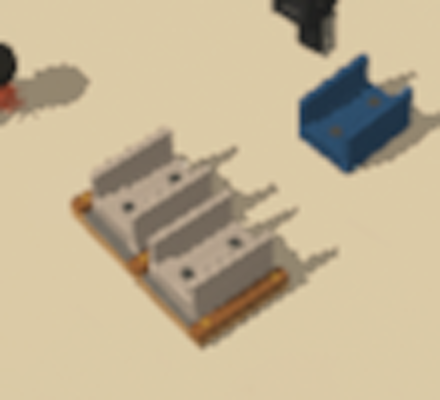

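Request:
play_rows --pt "0.005 0.006 0.1" --pt "0.005 0.006 0.2" --pt "0.005 0.006 0.3" --pt "0.005 0.006 0.347" --pt "0.005 0.006 0.347" --pt "0.005 0.006 0.347" --pt "0.005 0.006 0.347" --pt "0.005 0.006 0.347" --yaw '[0.0202,0.0202,0.0202,0.0202,0.0202,0.0202,0.0202,0.0202]' --hand '[85,85,85,85,85,55,55,55]'

```text
t: 21.3
ee_pos: [0.4942, -0.0235, 0.1775]
tcp_rot: [[-0.997, 0.076, 0.01], [0.076, 0.997, -0.016], [-0.011, -0.016, -1.0]]
ft_force: [-0.8, -0.4, 6.0]
gripper_width: 0.687
grasp_force: 43.0
```

Request:
play_rows --pt "0 0 0" --pt "0 0 0" --pt "0 0 0" --pt "0 0 0" --pt "0 0 -0.1" --pt "0 0 -0.2" --pt "0 0 -0.25" --pt "0 0 -0.25" --yaw '[0,0,0,0,0,0,0,0]' --hand '[55,55,55,55,55,55,55,55]'

```text
t: 22.3
ee_pos: [0.4935, -0.0224, 0.2521]
tcp_rot: [[-0.997, 0.076, 0.01], [0.076, 0.997, -0.017], [-0.011, -0.016, -1.0]]
ft_force: [0.1, -0.7, -2.0]
gripper_width: 0.689
grasp_force: 44.3
```

```bash
python3 - <<'E'
from h import *
go(.4369,.1356,.25,-.182)
F=frames();f=F["scene"]
b=blue(f);print(b.sum())
E
```

```text
lin [ 0.2284  0.5107 -0.0038] yaw 0.0168
328
```

Request:
play_rows --pt "0.05 0.12 0" --pt "0.1 0.24 0" --pt "0.15 0.36 0" --pt "0.19 0.44 0" --pt "0.228 0.511 0" --pt "0.228 0.511 0" --pt "0.228 0.511 0" --pt "0.228 0.511 0" --yaw '[0.005,0.01,0.0168,0.0168,0.0168,0.0168,0.0168,0.0168]' --hand '[55,55,55,55,55,55,55,55]'

```text
t: 23.4
ee_pos: [0.4369, 0.135, 0.2478]
tcp_rot: [[-0.983, 0.182, 0.007], [0.182, 0.983, -0.017], [-0.01, -0.015, -1.0]]
ft_force: [-1.1, 0.3, -0.7]
gripper_width: 0.688
grasp_force: 44.2
```

```bash
python3 - <<'E'
from h import *
go(.4369,.1356,.202,-.182)
F=frames();f=F["scene"]
cv2.imwrite("pics/s7.png",cv2.resize(f[180:300,170:320],(750,600),interpolation=cv2.INTER_CUBIC))
E
```

```text
lin [0.0017 0.0042 0.1526] yaw -0.0002
```

View pics/s7.png

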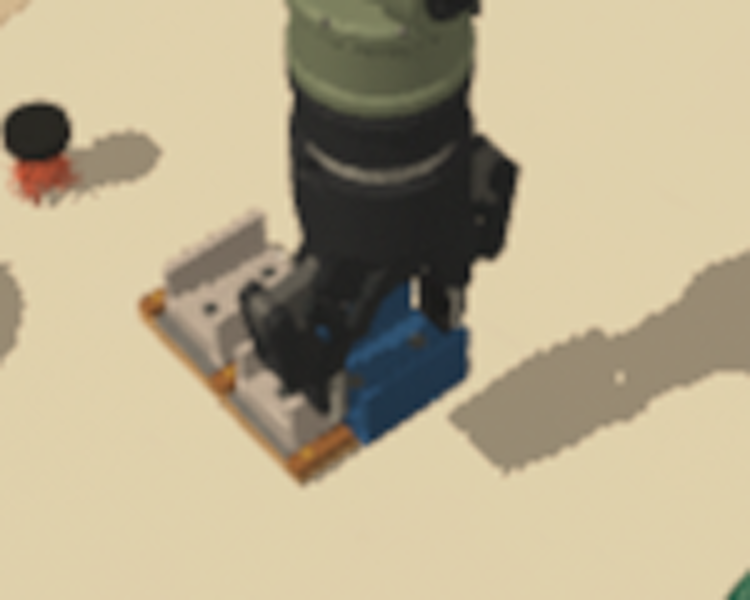

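```bash
python3 - <<'E'
from h import *
th=-.182;R=np.array([[np.cos(th),-np.sin(th)],[np.sin(th),np.cos(th)]])
def P(u,z):
    w=ray("scene",(u[0]/5+170-.4,u[1]/5+180-.4),z);return ((w[:2]-[.516,.121])@R*1000).round(1)
z=.2478-.1775
print(P((363,445),z),P((467,377),z),"top edge",P((363,400),z+.038),P((467,330),z+.038),"rail",P((303,482),.0),P((298,460),.015))
E
```

```text
[-101.8   27.6] [-103.8  -32.3] top edge [-104.    29.1] [-104.7  -30.2] rail [-62.4  32.6] [-59.3  32.7]
```

Request:
play_rows --pt "-0.005 0.003 0.05" --pt "-0.005 0.003 0.1" --pt "-0.005 0.003 0.14" --pt "-0.005 0.003 0.165" --pt "-0.005 0.003 0.175" --pt "-0.005 0.003 0.18" --pt "-0.005 0.003 0.182" --pt "-0.005 0.003 0.182" --yaw '[0,0,0,0,0,0,0,0]' --hand '[55,55,55,55,55,55,55,55]'

```text
t: 24.5
ee_pos: [0.4387, 0.1355, 0.1937]
tcp_rot: [[-0.983, 0.181, 0.008], [0.181, 0.983, -0.016], [-0.011, -0.015, -1.0]]
ft_force: [-0.3, -0.1, -1.4]
gripper_width: 0.686
grasp_force: 44.3
```

Request:
play_rows --pt "0 0 0.004" --pt "0 0 0.008" --pt "0 0 0.012" --pt "0 0 0.016" --pt "0 0 0.016" --pt "0 0 0.016" --pt "0 0 0.016" --pt "0 0 0.016" --yaw '[0,0,0,0,0,0,0,0]' --hand '[55,55,55,55,55,55,55,55]'

```text
t: 25.5
ee_pos: [0.4382, 0.1355, 0.1907]
tcp_rot: [[-0.983, 0.182, 0.008], [0.181, 0.983, -0.016], [-0.011, -0.015, -1.0]]
ft_force: [-8.3, 0.0, 26.0]
gripper_width: 0.692
grasp_force: 48.7
```

Request:
play_rows --pt "0 0 0.01" --pt "0 0 0.01" --pt "0 0 0.01" --pt "0 0 0.01" --pt "0 0 -0.05" --pt "0 0 -0.15" --pt "0 0 -0.25" --pt "0 0 -0.25" --yaw '[0,0,0,0,0,0,0,0]' --hand '[85,85,85,85,85,85,85,85]'

```text
t: 26.5
ee_pos: [0.4391, 0.1368, 0.2655]
tcp_rot: [[-0.983, 0.181, 0.011], [0.181, 0.983, -0.016], [-0.014, -0.014, -1.0]]
ft_force: [0.5, -0.3, -0.5]
gripper_width: 0.996
grasp_force: 0.0
```

```bash
python3 - <<'E'
from h import *
F=frames();f=F["scene"]
cv2.imwrite("pics/s8.png",cv2.resize(f[200:300,180:290],(660,600),interpolation=cv2.INTER_CUBIC))
# compare with leaning hypotheses: tilt about y
b=blue(f);
def rot(bx,t,flo):  # rotate about y by t, lowest corner on table at x=flo (tray frame)
    c,s=np.cos(t),np.sin(t);q=[np.c_[c*p[:,0]+s*p[:,2],p[:,1],-s*p[:,0]+c*p[:,2]] for p in bx]
    a=np.vstack(q);i=a[:,2].argmin();return [p-[a[i,0]-flo,0,a[i,2]] for p in q]
r=(180,200,300,300);best=[]
for t in np.radians(np.arange(-60,31,3)):
    for fl in np.arange(-.110,-.08,.003):
        m=mask("scene",rot(CH,t,fl),(.516,.121,-.182),0,r);best.append((np.abs(m-b[200:300,180:300]).sum(),np.degrees(t),fl))
print(sorted(best)[:4],b.sum())
E
```

```text
[(np.float32(93.8125), np.float64(-27.0), np.float64(-0.09799999999999999)), (np.float32(106.1875), np.float64(-29.999999999999996), np.float64(-0.09499999999999999)), (np.float32(111.1875), np.float64(-24.000000000000004), np.float64(-0.09799999999999999)), (np.float32(113.3125), np.float64(-24.000000000000004), np.float64(-0.10099999999999999))] 488
```

View pics/s8.png

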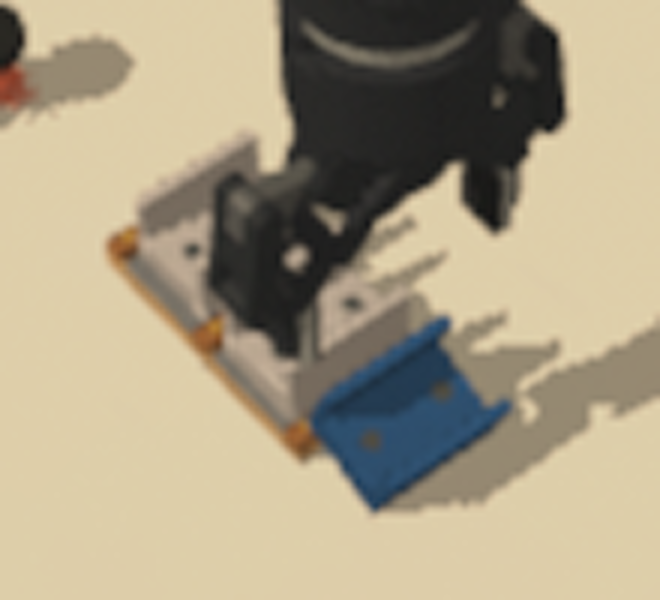

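Request:
play_rows --pt "-0.05 0.005 0" --pt "-0.088 0.005 0" --pt "-0.088 0.005 0" --pt "-0.088 0.005 0.05" --pt "-0.088 0.005 0.1" --pt "-0.088 0.005 0.142" --pt "-0.088 0.005 0.142" --pt "-0.088 0.005 0.142" --yaw '[0,0,0,0,0,0,0,0]' --hand '[40,40,40,40,40,40,40,40]'

```text
t: 27.6
ee_pos: [0.4647, 0.1326, 0.2214]
tcp_rot: [[-0.983, 0.181, 0.007], [0.181, 0.983, -0.016], [-0.01, -0.015, -1.0]]
ft_force: [0.4, 0.6, 0.3]
gripper_width: 0.469
grasp_force: 0.0
```

Request:
play_rows --pt "0.025 0 0" --pt "0.05 0 0" --pt "0.075 0 0" --pt "0.1 0 0" --pt "0.125 0 0" --pt "0.135 0 0" --pt "0.135 0 0" --pt "0.08 0 -0.1" --yaw '[0,0,0,0,0,0,0,0]' --hand '[40,40,40,40,40,40,40,85]'

```text
t: 28.6
ee_pos: [0.4396, 0.1375, 0.2518]
tcp_rot: [[-0.984, 0.181, 0.006], [0.18, 0.983, -0.017], [-0.009, -0.015, -1.0]]
ft_force: [0.1, -0.1, 0.0]
gripper_width: 0.665
grasp_force: 0.0
```

```bash
cat > m3.py <<'E'
from h import *
F=frames()
def rep(models,p0,z=0):
    B={c:near(c,blue(F[c]),p0,35) for c in F};B={c:m for c,m in B.items() if m.sum()>60}
    for n,M in models:
        for cs in [[c] for c in B]:
            p,e,a=fit(M,p0,{c:B[c] for c in cs},z);print(n,cs,p.round(4),round(float(e)),a)
E
python3 - <<'E'
from m3 import *
rep([("fl-open-x",FLm),("fl-open+x",FL),("up",CH),("down",CHD)],(.400,.143,-.18))
s=arm.state();print(s["ee_pos"])
E
```

```text
fl-open-x ['top'] [0.4086 0.1331 0.0698] 272 186
fl-open-x ['scene'] [ 0.4339  0.1317 -0.0452] 206 473
fl-open+x ['top'] [0.409  0.1331 0.0714] 273 186
fl-open+x ['scene'] [0.4334 0.1389 0.0045] 224 473
up ['top'] [0.4029 0.132  0.2359] 319 186
up ['scene'] [ 0.4341  0.1311 -0.1977] 205 473
down ['top'] [0.4094 0.1301 0.1639] 326 186
down ['scene'] [ 0.4339  0.1364 -0.3481] 228 473
[0.44308403 0.13767329 0.25426035]
```

```bash
cat >> m3.py <<'E'
def rot(bx,t,flo):
    c,s=np.cos(t),np.sin(t);q=[np.c_[c*p[:,0]+s*p[:,2],p[:,1],-s*p[:,0]+c*p[:,2]] for p in bx]
    a=np.vstack(q);i=a[:,2].argmin();return [p-[a[i,0]-flo,0,a[i,2]] for p in q]
def lean(bx=CH,lo=-150,hi=31,c="scene"):
    r=(160,180,320,330);b=blue(F[c])[180:330,160:320];best=[]
    for t in np.radians(np.arange(lo,hi,4)):
        for fl in np.arange(-.125,-.08,.003):
            m=mask(c,rot(bx,t,fl),(.516,.121,-.182),0,r);best.append((float(np.abs(m-b).sum()),round(np.degrees(t)),round(fl,3)))
    print(sorted(best)[:4],b.sum())
E
python3 - <<'E'
from m3 import *
lean()
E
```

```text
[(97.1875, -26, np.float64(-0.098)), (106.9375, -30, np.float64(-0.095)), (114.125, -30, np.float64(-0.098)), (117.5625, -22, np.float64(-0.101))] 474
```

Request:
play_rows --pt "-0.04 0 -0.02" --pt "-0.078 0 0" --pt "-0.078 0 0.05" --pt "-0.078 0 0.1" --pt "-0.078 0 0.116" --pt "-0.078 0 0.116" --pt "-0.04 0 0.116" --pt "-0.005 0 0.116" --yaw '[0,0,0,0,0,0,0,0]' --hand '[35,35,35,35,35,35,35,35]'

```text
t: 29.8
ee_pos: [0.4485, 0.1365, 0.2197]
tcp_rot: [[-0.983, 0.183, 0.025], [0.182, 0.983, -0.018], [-0.028, -0.014, -1.0]]
ft_force: [13.3, -5.8, 28.3]
gripper_width: 0.41
grasp_force: 12.9
```

```bash
python3 - <<'E'
from m3 import *
lean();s=arm.state();print(s["ee_pos"],s["ft_force"])
E
```

```text
[(108.9375, -26, np.float64(-0.104)), (116.9375, -30, np.float64(-0.101)), (121.0625, -26, np.float64(-0.101)), (130.25, -30, np.float64(-0.098))] 462
[0.44832709 0.13664185 0.21997825] [ 9.6168916  -4.55543698 19.3451752 ]
```

Request:
play_rows --pt "0.025 0 -0.012" --pt "0.05 0 -0.02" --pt "0.075 0 -0.024" --pt "0.1 0 -0.026" --pt "0.125 0 -0.026" --pt "0.15 0 -0.024" --pt "0.16 0 -0.024" --pt "0.16 0 -0.024" --yaw '[0,0,0,0,0,0,0,0]' --hand '[35,35,35,35,35,35,35,35]'

```text
t: 30.9
ee_pos: [0.3949, 0.1454, 0.2226]
tcp_rot: [[-0.983, 0.181, 0.006], [0.181, 0.983, -0.017], [-0.009, -0.015, -1.0]]
ft_force: [-0.1, -0.2, 0.0]
gripper_width: 0.405
grasp_force: 0.0
```

```bash
python3 - <<'E'
from m3 import *
lean();s=arm.state();print(s["ee_pos"],s["ft_force"])
E
```

```text
[(238.5625, -126, np.float64(-0.125)), (248.375, -90, np.float64(-0.101)), (250.875, -90, np.float64(-0.098)), (252.1875, -130, np.float64(-0.122))] 447
[0.39541582 0.14539104 0.22286328] [-0.66650546 -0.21577557 -0.22204088]
```

Request:
play_rows --pt "0 0 -0.1" --pt "0 0 -0.2" --pt "-0.1 0 -0.3" --pt "-0.2 0 -0.4" --pt "-0.3 0 -0.4" --pt "-0.35 0 -0.4" --pt "-0.35 0 -0.4" --pt "-0.35 0 -0.4" --yaw '[0,0,0,0,0,0,0,0]' --hand '[85,85,85,85,85,85,85,85]'

```text
t: 32.0
ee_pos: [0.4964, 0.1285, 0.3432]
tcp_rot: [[-0.983, 0.181, 0.005], [0.181, 0.983, -0.017], [-0.007, -0.016, -1.0]]
ft_force: [-0.3, 0.9, 0.0]
gripper_width: 0.995
grasp_force: 0.0
```

```bash
python3 - <<'E'
from m3 import *
m=blue(F["scene"]);ys,xs=np.nonzero(m);print(xs.min(),xs.max(),ys.min(),ys.max(),m.sum())
w=ray("scene",(xs.mean(),ys.mean()),.02);print(w)
rep([("fl-open-x",FLm),("fl-open+x",FL),("up",CH),("down",CHD)],(w[0],w[1],-.18))
f=F["scene"];y,x=int(ys.mean()),int(xs.mean())
cv2.imwrite("pics/s9.png",cv2.resize(f[y-50:y+50,x-55:x+55],(660,600),interpolation=cv2.INTER_CUBIC))
E
```

```text
185 271 262 370 594
[0.39982485 0.14750064 0.02      ]
fl-open-x ['top'] [ 0.4007  0.1407 -0.1848] 67 398
fl-open-x ['scene'] [ 0.3983  0.1417 -0.1214] 106 580
fl-open+x ['top'] [ 0.401   0.141  -0.1735] 67 398
fl-open+x ['scene'] [ 0.4004  0.1433 -0.1662] 121 580
up ['top'] [ 0.4031  0.1439 -0.1019] 128 398
up ['scene'] [ 0.399   0.1378 -0.3186] 182 580
down ['top'] [0.4008 0.1405 0.0036] 127 398
down ['scene'] [ 0.4033  0.1403 -0.2589] 179 580
```

```bash
python3 - <<'E'
from h import *
go(.405,.1406,.26,-.175)
go(.405,.1406,.195,-.175)
E
```

```text
lin [ 0.3097 -0.0114  0.2762] yaw -0.001
lin [ 0.3115 -0.0081  0.4929] yaw -0.001
```

Request:
play_rows --pt "0.15 -0.005 0.06" --pt "0.31 -0.01 0.15" --pt "0.31 -0.01 0.25" --pt "0.311 -0.008 0.35" --pt "0.311 -0.008 0.45" --pt "0.311 -0.008 0.493" --pt "0.311 -0.008 0.493" --pt "0.311 -0.008 0.493" --yaw '[0,0,0,0,0,0,0,0]' --hand '[85,85,85,85,85,85,55,55]'

```text
t: 33.1
ee_pos: [0.4069, 0.1406, 0.1963]
tcp_rot: [[-0.983, 0.181, 0.008], [0.181, 0.983, -0.016], [-0.011, -0.014, -1.0]]
ft_force: [-0.0, 0.0, -1.0]
gripper_width: 0.693
grasp_force: 43.0
```

Request:
play_rows --pt "0 0 0" --pt "0 0 0" --pt "0 0 0" --pt "0 0 -0.06" --pt "0 0 -0.12" --pt "0 0 -0.15" --pt "0 0 -0.15" --pt "0 0 -0.15" --yaw '[0,0,0,0,0,0,0,0]' --hand '[55,55,55,55,55,55,55,55]'

```text
t: 34.1
ee_pos: [0.4059, 0.1411, 0.2398]
tcp_rot: [[-0.983, 0.181, 0.006], [0.181, 0.983, -0.017], [-0.009, -0.015, -1.0]]
ft_force: [0.0, -0.0, -1.9]
gripper_width: 0.697
grasp_force: 43.6
```

```bash
python3 - <<'E'
from h import *
s=arm.state();print(s["ee_pos"],s["gripper_width"])
go(.4467,.1338,.235,-.182)
go(.4467,.1338,.2105,-.182)
E
```

```text
[0.40587855 0.14113721 0.23977324] 0.696653017076666
lin [-0.1381  0.0009  0.0172] yaw -0.0
lin [-0.1373  0.0021  0.0988] yaw -0.0
```

Request:
play_rows --pt "-0.07 0.001 0" --pt "-0.142 0.001 0" --pt "-0.142 0.002 0.02" --pt "-0.142 0.002 0.06" --pt "-0.142 0.002 0.085" --pt "-0.142 0.002 0.098" --pt "-0.142 0.002 0.104" --pt "-0.142 0.002 0.106" --yaw '[0,0,0,0,0,0,0,0]' --hand '[55,55,55,55,55,55,55,55]'

```text
t: 35.1
ee_pos: [0.4472, 0.1336, 0.211]
tcp_rot: [[-0.984, 0.181, 0.006], [0.181, 0.983, -0.017], [-0.009, -0.016, -1.0]]
ft_force: [-12.0, -1.6, 36.0]
gripper_width: 0.691
grasp_force: 47.5
```

Request:
play_rows --pt "0 0 -0.004" --pt "0 0 -0.004" --pt "0 0 -0.004" --pt "0 0 -0.004" --pt "0 0 -0.06" --pt "0 0 -0.12" --pt "0 0 -0.2" --pt "0 0 -0.2" --yaw '[0,0,0,0,0,0,0,0]' --hand '[85,85,85,85,85,85,85,85]'

```text
t: 36.1
ee_pos: [0.4488, 0.1347, 0.27]
tcp_rot: [[-0.983, 0.181, 0.01], [0.181, 0.983, -0.016], [-0.013, -0.014, -1.0]]
ft_force: [0.3, -0.1, -0.7]
gripper_width: 0.997
grasp_force: 0.0
```

```bash
python3 - <<'E'
from m3 import *
lean(FLm,-100,31);s=arm.state();print(s["ee_pos"])
f=F["scene"];cv2.imwrite("pics/s10.png",cv2.resize(f[200:300,180:290],(660,600),interpolation=cv2.INTER_CUBIC))
E
```

```text
[(79.0625, -28, np.float64(-0.092)), (90.625, -28, np.float64(-0.095)), (94.8125, -24, np.float64(-0.095)), (103.0, -32, np.float64(-0.092))] 457
[0.44787553 0.13452857 0.26846745]
```

Request:
play_rows --pt "-0.02 0 0" --pt "-0.032 0 0" --pt "-0.032 0 0.03" --pt "-0.032 0 0.08" --pt "-0.032 0 0.13" --pt "-0.032 0 0.152" --pt "-0.032 0 0.152" --pt "-0.032 0 0.152" --yaw '[0,0,0,0,0,0,0,0]' --hand '[35,35,35,35,35,35,35,35]'

```text
t: 37.2
ee_pos: [0.4579, 0.1321, 0.2236]
tcp_rot: [[-0.983, 0.181, 0.008], [0.181, 0.983, -0.016], [-0.01, -0.015, -1.0]]
ft_force: [0.0, 0.5, 0.6]
gripper_width: 0.413
grasp_force: 0.0
```

Request:
play_rows --pt "0.018 0 0" --pt "0.036 0 -0.006" --pt "0.054 0 -0.012" --pt "0.072 0 -0.016" --pt "0.09 0 -0.018" --pt "0.11 0 -0.018" --pt "0.13 0 -0.018" --pt "0.14 0 -0.018" --yaw '[0,0,0,0,0,0,0,0]' --hand '[35,35,35,35,35,35,35,35]'

```text
t: 38.2
ee_pos: [0.4159, 0.1398, 0.2282]
tcp_rot: [[-0.983, 0.181, 0.007], [0.181, 0.983, -0.017], [-0.01, -0.015, -1.0]]
ft_force: [-0.1, -0.2, -0.4]
gripper_width: 0.411
grasp_force: 0.0
```

Request:
play_rows --pt "0 0 -0.1" --pt "0 0 -0.2" --pt "-0.1 0 -0.3" --pt "-0.2 0 -0.35" --pt "-0.3 0 -0.35" --pt "-0.35 0 -0.35" --pt "-0.35 0 -0.35" --pt "-0.35 0 -0.35" --yaw '[0,0,0,0,0,0,0,0]' --hand '[85,85,85,85,85,85,85,85]'

```text
t: 39.2
ee_pos: [0.5177, 0.1226, 0.3337]
tcp_rot: [[-0.983, 0.181, 0.005], [0.181, 0.983, -0.017], [-0.008, -0.015, -1.0]]
ft_force: [-0.3, -0.0, -0.5]
gripper_width: 0.993
grasp_force: 0.0
```

```bash
python3 - <<'E'
from m3 import *
lean(FLm,-100,31)
rep([("down",CHD),("fl-open-x",FLm),("up",CH)],(.395,.143,-.18))
f=F["scene"];cv2.imwrite("pics/s11.png",cv2.resize(f[200:310,180:290],(600,600),interpolation=cv2.INTER_CUBIC))
E
```

```text
[(148.5625, -88, np.float64(-0.092)), (151.3125, -88, np.float64(-0.095)), (152.9375, -88, np.float64(-0.098)), (157.6875, -84, np.float64(-0.095))] 566
down ['top'] [ 0.403   0.141  -0.1862] 59 398
down ['scene'] [ 0.4022  0.1411 -0.1016] 129 566
fl-open-x ['top'] [ 0.4029  0.1393 -0.3057] 105 398
fl-open-x ['scene'] [ 0.3991  0.1433 -0.2464] 167 566
up ['top'] [ 0.4034  0.1436 -0.188 ] 58 398
up ['scene'] [ 0.4027  0.1358 -0.1634] 155 566
```

View pics/s11.png

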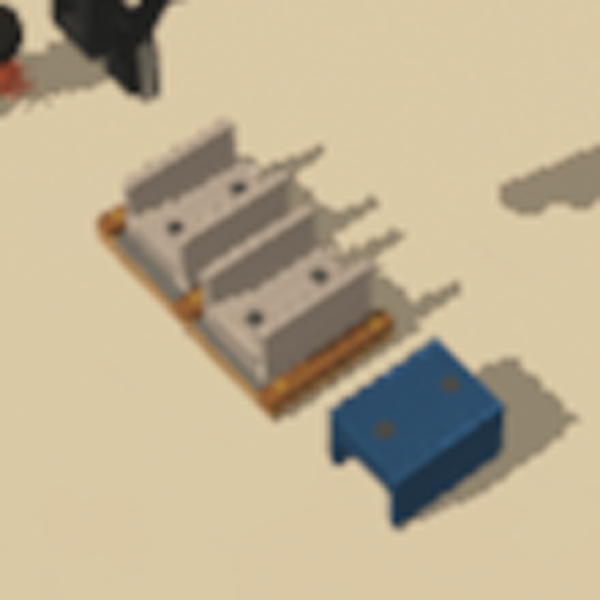

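```bash
python3 - <<'E'
from h import *
F=frames()
PAIR=[b+[d,0,.008] for d in(-.0305,.0305) for b in CH]
for c in F:
    U=np.zeros((384,512),bool)
    for d in arm.silhouettes("base_b",c):
        b=d["box"];w=ray(c,((b[0]+b[2])/2,(b[1]+b[3])/2),.025)
        if .46<w[0]<.57 and .08<w[1]<.16: U|=d["mask"];print(c,round(d["confidence"],2),d["mask"].sum(),w.round(3))
    h=cv2.cvtColor(F[c],cv2.COLOR_BGR2HSV)
    m=near(c,(h[...,1]<58)&(h[...,2]>85),(.515,.121),32)
    print(c,U.sum(),"net",fit(PAIR,(.515,.121,-.18),{c:U}))
    print(c,m.sum(),"grey",fit(PAIR,(.515,.121,-.18),{c:m}))
s=arm.state();print(s["ee_pos"])
go(.4045,.1405,.25,-.182);go(.4045,.1405,.199,-.182)
E
```

```text
top 0.62 384 [0.485 0.126 0.025]
top 0.53 260 [0.558 0.108 0.025]
top 644 net (array([ 0.51965595,  0.11851869, -0.21799199]), np.float64(249.3125), np.int64(644))
top 1954 grey (array([ 0.51990482,  0.11995054, -0.22101826]), np.float64(1812.0), np.int64(1954))
scene 0.73 582 [0.484 0.132 0.025]
scene 0.67 599 [0.543 0.112 0.025]
scene 1171 net (array([ 0.51634078,  0.1177193 , -0.21962715]), np.float64(82.6875), np.int64(1171))
scene 1167 grey (array([ 0.51683591,  0.1214857 , -0.21102776]), np.float64(187.4375), np.int64(1167))
[0.51850951 0.12263326 0.33445404]
lin [ 0.3873 -0.006   0.2778] yaw 0.0
lin [ 0.389  -0.0034  0.4478] yaw 0.0
```

Request:
play_rows --pt "0.15 -0.005 0.06" --pt "0.3 -0.005 0.12" --pt "0.39 -0.005 0.2" --pt "0.393 -0.005 0.28" --pt "0.393 -0.005 0.38" --pt "0.393 -0.005 0.448" --pt "0.393 -0.005 0.448" --pt "0.393 -0.005 0.448" --yaw '[0,0,0,0,0,0,0,0]' --hand '[85,85,85,85,85,85,55,55]'

```text
t: 40.5
ee_pos: [0.4037, 0.1403, 0.1996]
tcp_rot: [[-0.983, 0.181, 0.007], [0.181, 0.983, -0.016], [-0.01, -0.015, -1.0]]
ft_force: [-0.1, -0.0, -0.7]
gripper_width: 0.689
grasp_force: 43.2
```

Request:
play_rows --pt "0 0 0" --pt "0 0 0" --pt "0 0 0" --pt "0 0 -0.07" --pt "0 0 -0.14" --pt "0 0 -0.21" --pt "0 0 -0.25" --pt "0 0 -0.25" --yaw '[0,0,0,0,0,0,0,0]' --hand '[55,55,55,55,55,55,55,55]'

```text
t: 41.5
ee_pos: [0.4034, 0.1414, 0.2743]
tcp_rot: [[-0.983, 0.181, 0.009], [0.181, 0.983, -0.016], [-0.012, -0.014, -1.0]]
ft_force: [1.3, -0.2, -1.1]
gripper_width: 0.683
grasp_force: 43.8
```

```bash
python3 - <<'E'
from h import *
go(.518,.118,.272,-.182)
E
```

```text
lin [-0.3896 -0.0074  0.0124] yaw -0.0
```

Request:
play_rows --pt "-0.1 0 0" --pt "-0.2 -0.003 0" --pt "-0.3 -0.005 0" --pt "-0.39 -0.007 0" --pt "-0.39 -0.007 0.02" --pt "-0.39 -0.007 0.05" --pt "-0.39 -0.007 0.06" --pt "-0.39 -0.007 0.06" --yaw '[0,0,0,0,0,0,0,0]' --hand '[55,55,55,55,55,55,55,55]'

```text
t: 42.5
ee_pos: [0.517, 0.118, 0.2565]
tcp_rot: [[-0.984, 0.181, 0.006], [0.181, 0.983, -0.017], [-0.009, -0.015, -1.0]]
ft_force: [0.1, -0.4, -0.7]
gripper_width: 0.688
grasp_force: 43.7
```

```bash
python3 - <<'E'
from h import *
F=frames();s=arm.state();print(s["ee_pos"])
z=s["ee_pos"][2]-.1996
m=near("scene",blue(F["scene"]),(.51,.12),40);print(m.sum())
# blue partially hidden: compare only rows/cols near the -x side: one-sided fit (visible blue must be inside; hidden allowed above)
r=(160,180,300,310);ob=m[180:310,160:300]
c=F["scene"];dark=cv2.cvtColor(c,cv2.COLOR_BGR2HSV)[180:310,160:300,2]<70
best=[]
for dx in np.arange(-.008,.0085,.001):
    for dy in np.arange(-.006,.0065,.002):
        M=mask("scene",CHD,(.518+dx,.118+dy,-.182),z,r)
        e=(np.abs(M-ob)*(~(dark&~ob))).sum();best.append((float(e),round(.518+dx,4),round(.118+dy,4)))
print(sorted(best)[:5])
cv2.imwrite("pics/s12.png",cv2.resize(c[200:280,185:265],(600,600),interpolation=cv2.INTER_CUBIC))
E
```

```text
[0.517624   0.11797269 0.25717239]
503
[(97.5625, np.float64(0.517), np.float64(0.114)), (98.25, np.float64(0.516), np.float64(0.114)), (99.5625, np.float64(0.517), np.float64(0.116)), (100.3125, np.float64(0.516), np.float64(0.116)), (101.625, np.float64(0.518), np.float64(0.116))]
```

Request:
play_rows --pt "0 0.007 0.015" --pt "0 0.007 0.03" --pt "0 0.007 0.04" --pt "0 0.007 0.047" --pt "0 0.007 0.054" --pt "0 0.007 0.06" --pt "0 0.007 0.06" --pt "0 0.007 0.06" --yaw '[0,0,0,0,0,0,0,0]' --hand '[55,55,55,55,55,55,55,55]'

```text
t: 43.6
ee_pos: [0.5185, 0.1196, 0.2391]
tcp_rot: [[-0.983, 0.181, 0.007], [0.181, 0.983, -0.016], [-0.01, -0.015, -1.0]]
ft_force: [-0.3, 0.3, -0.8]
gripper_width: 0.687
grasp_force: 43.7
```

No contact, so the flanges are inside the troughs. I'll go on down.

Request:
play_rows --pt "0 0 0.01" --pt "0 0 0.02" --pt "0 0 0.03" --pt "0 0 0.04" --pt "0 0 0.046" --pt "0 0 0.05" --pt "0 0 0.05" --pt "0 0 0.05" --yaw '[0,0,0,0,0,0,0,0]' --hand '[55,55,55,55,55,55,55,55]'

```text
t: 44.6
ee_pos: [0.5186, 0.1194, 0.2241]
tcp_rot: [[-0.983, 0.181, 0.007], [0.181, 0.983, -0.016], [-0.01, -0.015, -1.0]]
ft_force: [-0.2, 0.4, -0.9]
gripper_width: 0.687
grasp_force: 43.7
```

Essentially down at 0.224. Now I release, then rise.

Request:
play_rows --pt "0 0 0.001" --pt "0 0 0.001" --pt "0 0 0.001" --pt "0 0 0.001" --pt "0 0 0.001" --pt "0 0 -0.05" --pt "0 0 -0.15" --pt "0 0 -0.3" --yaw '[0,0,0,0,0,0,0,0]' --hand '[55,70,85,85,85,85,85,85]'

```text
t: 45.6
ee_pos: [0.5173, 0.1208, 0.3149]
tcp_rot: [[-0.983, 0.181, 0.005], [0.181, 0.983, -0.017], [-0.008, -0.015, -1.0]]
ft_force: [-0.1, -0.8, 0.1]
gripper_width: 1.0
grasp_force: 0.0
```

Request:
play_rows --pt "0 -0.1 -0.1" --pt "0 -0.25 -0.1" --pt "0 -0.4 -0.1" --pt "0 -0.55 -0.1" --pt "0 -0.7 -0.1" --pt "0 -0.7 -0.1" --pt "0 -0.7 -0.1" --pt "0 -0.7 -0.1" --yaw '[0,0,0,0,0,0,0,0]' --hand '[85,85,85,85,85,85,85,85]'

```text
t: 46.6
ee_pos: [0.4798, -0.0842, 0.3474]
tcp_rot: [[-0.984, 0.18, 0.007], [0.179, 0.984, -0.016], [-0.01, -0.015, -1.0]]
ft_force: [0.4, 0.8, -0.0]
gripper_width: 1.0
grasp_force: 0.0
```

```bash
python3 - <<'E'
from h import *
F=frames()
for c in F:
    m=near(c,blue(F[c]),(.517,.118),35)
    for z in(.024,.034): print(c,z,fit(CHD,(.517,.118,-.18),{c:m},z))
    t=np.radians(8)
PAIR=[b+[d,0,.008] for d in(-.0305,.0305) for b in CH]+[b+[0,0,.024] for b in CHD]
for c in F:
    U=near(c,blue(F[c]),(.517,.118),35)
    for d in arm.silhouettes("base_b",c):
        b=d["box"];w=ray(c,((b[0]+b[2])/2,(b[1]+b[3])/2),.025)
        if .46<w[0]<.57 and .08<w[1]<.16: U=U|d["mask"];print(c,d["mask"].sum(),w.round(3))
    print("all",c,fit(PAIR,(.516,.119,-.18),{c:U}))
s=arm.state();print(s["ee_pos"],s["ft_force"])
E
```

```text
top 0.024 (array([ 0.51825282,  0.11761168, -0.19839055]), np.float64(58.4375), np.int64(400))
top 0.034 (array([ 0.51776343,  0.11538921, -0.20816797]), np.float64(64.0), np.int64(400))
scene 0.024 (array([ 0.51613106,  0.1185298 , -0.12842312]), np.float64(120.6875), np.int64(535))
scene 0.034 (array([ 0.51127967,  0.12410784, -0.08943362]), np.float64(133.0625), np.int64(535))
top 270 [0.479 0.127 0.025]
top 303 [0.556 0.108 0.025]
all top (array([ 0.51945134,  0.11772509, -0.19606319]), np.float64(118.5), np.int64(968))
scene 231 [0.557 0.117 0.025]
scene 413 [0.473 0.143 0.025]
all scene (array([ 0.51497189,  0.11948758, -0.21654501]), np.float64(163.8125), np.int64(1178))
[ 0.47972123 -0.08441498  0.34709624] [-0.57794119 -0.50449587  0.16867374]
```

```bash
python3 -c "
from station import arm
print(arm.close_job())"
```

```text
the job is handed in; nothing more can be done
None
```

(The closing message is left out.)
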